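# Clear and open the centrifuge lid to its stop

### The job

I need to get at the rotor of the little centrifuge: first take the timer off its lid and lay it flat, face up, on the yellow notepad, without dropping it. Then lift the lid by its bar handle and swing it right back until you feel it meet the rubber foot of its rear stop, press it home on the foot for about a second with a measured push of some 16 N (too hard a push strains the hinge), and let go so that it stays resting on the foot. Leave the bottle, tube rack and mug alone.

Things in the scene. Friction and masses are not known exactly. Their poses are not given: they have to be found in the camera images.
- machine: white compact benchtop centrifuge, 200 x 220 mm, 95 mm tall, fixed. Origin: centre of its underside on the desk. Its x axis points from its front (control panel and lid handle) to its rear (hinge and stop); z up. With the lid open an aluminium rotor is seen in it.
- lid (a joint): angle of the lid, rad: 0 closed (level), 1.57 upright, more leaning back. White plate 186 x 214 x 10 mm, 0.26 kg +-20 percent, hinged at the machine's rear edge; closed, its top is 105.5 mm above the desk. Stiff hinge (friction 0.34 N m): it stays at any angle; moving it takes up to about 3 N at the handle. It meets the stop between 1.76 and 2.02 rad, different each time.
- lid_handle (a point): middle of the lid's bar handle: round steel bar 12 mm thick, 110 mm long, parallel to the hinge, 42 mm beyond the lid's front edge in the lid's plane, so fingers can straddle it from above at any lid angle (free gap 36 mm). 228 mm from the hinge axis and, closed, 5 mm higher than it (100.5 mm above the desk). Its axes are the lid's.
- lid_hinge (a point): point on the hinge axis, in the middle of the lid's width, 95.5 mm above the desk, 88 mm behind the machine's origin. Its axes are the machine's: the lid turns about y, from -x up over z to +x.
- stop: rear stop: fixed steel plate, 70 mm wide, 250 mm tall, 250 mm behind the machine's centre. A screw on it carries a nearly rigid rubber foot (16 mm ball, 235.5 mm above the desk) towards the lid, 76 to 116 mm before the plate, set anew each time, not reported. Frame: the machine's. Right push on it 12 to 20 N (8 to 13 N at the handle besides friction); over 25 N strains the hinge.
- timer: small white rectangular timer, 62 x 42 x 18 mm (x, y, z), 80 g, lying face up on the closed lid. Origin: centre of its underside; z towards its face.
- pad: yellow notepad on a wooden clipboard, fixed on the desk, 230 x 160 mm (x, y). Its paper surface, 200 x 150 mm, is 8 mm above the desk and centred 8 mm to -x of the origin; the steel clip is at its +x end (x 99 to 113 mm, 12 mm high). Origin: centre of the underside.
- bottle: bystander: brown bottle, 60 mm across, 130 mm tall. Origin: centre of its underside.
- rack: bystander: grey tube rack, 60 x 130 x 46 mm. Origin: centre of its underside.
- mug: bystander: white mug, 80 mm across, 90 mm tall. Origin: centre of its underside.
Mind the look-alikes: they are no part of the job. Of the things like the stop, leave any that is pink; of the rest the larger one is meant.

How it is judged:
By the outcome, as a careful person would: the job done as asked, in the order asked, and still so for the second after the job is handed in, with the robot touching nothing.
It also fails if it takes over 69 s, if anything falls off the work surface, if the arm or the gripper's body presses on something with over 40 N, if the wrist force passes 120 N, or if a joint passes its speed limit or range.

### The arm

A 7-joint arm with a two-finger parallel gripper is mounted at the origin on the work surface. World frame = base frame: x ahead of the robot, y to its left, z up, the work surface at z = 0. Lengths are in m, angles in rad, forces in N, time in s.
With the tool pointing down it reaches from about 0.425 to 0.925 m from the base axis. Payload 6.8 kg.
Tool frame: the origin (TCP) lies at the very end of the fingers, on their centre line; the grasp point (between the pads) lies 19 mm behind it; x points along the fingers, y is the direction in which the jaws open and shut, and the axes are right-handed (so a half turn about x gives the same grasp; the last joint's range is limited). The gripper opens to 85 mm and grips with 20 to 120 N. Pads are 22 mm wide; open, the fingers measure 114 mm over their backs; the gripper's body (76 mm by 85 mm) begins 54 mm behind the grasp point. The pads swing forward as they close: fully open they stand 13 mm farther back than shut.
Start: joints at [1.173, 0.477, 0.022, 1.555, -0.011, 1.109, -0.083], TCP at [0.193, -0.647, 0.231] pointing down, gripper open.
Joint ranges: [-2.96, 2.96], [-0.34, 2.1], [-1.41, 1.46], [0.24, 2.44], [-1.37, 4.51], [0.17, 1.92], [-2.96, 2.96]. Speed limits (rad/s): [2.39, 2.39, 3.14, 3.14, 3.14, 3.14, 3.14].

### API

Orientations are given as a rotation vector (axis times angle).
In Python, from bench import get_obs, grab_frame, camera_info, hand_in gives the robot as it stands.
- The arm moves only by the tool apply_moves, never from a script. Its argument "series" is text: rows parted by semicolons, each of 7 numbers parted by spaces: the turn, a rotation vector about the tool's x, y, z in rad, then the shift along the tool's x, y, z in m, then the opening, from 0 (shut) to 1 (fully open). In form: wx wy wz tx ty tz hand; .... A call has 1 to 12 rows; each row is the pose to reach, as a shift and turn from the pose commanded when the call began, along the tool's axes at that moment; what a row does not reach only later rows make up. A row lasts 1/8 s, in which the tool goes at most 62.5 mm and 10.7 degrees, less where a joint would pass 70% of its speed; a pose out of reach is approached as far as the arm can. A call with a gripper value outside its range is refused whole. The fingers move at their own pace and stop on an object; "force" is the grip in N (left out, the last holds). Time passes only in rows, so rows that repeat a pose let the fingers close. It gives the time, the measured TCP pose, the force and the opening at its end, in the units of the state.
- get_obs(): the state, without advancing time (a new reading comes with each control period).
- grab_frame(name): name is "side" or "top" or "wrist"; returns the picture (400x640x3 uint8, blue, green, red); there is no depth.
- camera_info(name): a dict with "fov_y" (degrees; the focal length in pixels is half the picture's height over the tangent of half this angle, whatever the lens; pixels are square), "cx", "cy" (the principal point, pixels), "rvec" (rotation vector, rad) and "tvec" (3), from world to camera coordinates, as OpenCV has them. Camera axes: x right, y down, z forward; pixel columns grow to the right and rows downward; lengths in m; the calibration is good to about 2 mm. A picture is of the moment at which its call begins: read the wrist's pose just before it. camera_info takes no time and is no camera call; for the wrist camera it gives the pose at the moment of the call.
- hand_in(): hands the job in, once; it reports no verdict.
The state is a dict: "clock": time; "joints": joint angles; "qvel": joint speeds; "tau": joint torques, N m; "tcp_pos": TCP position; "orientation": TCP orientation; "contact_force": force on the tool from outside, world axes, zero at the start; "moment": the same for the moment, N m; "grip_width": finger opening in m.
Only numpy, scipy, OpenCV 4.12 (cv2) and the standard library are available. Lean on these libraries where they do the work, as an engineer would, in place of code of your own. Each camera call takes 0.05 s, during which the arm holds its last target.

## Working session

There is one attempt and no reset: what is moved stays moved. The work goes in short steps, Python scripts to look and compute and a tool call to move; the robot and the scene stay as the last step left them, time stands still between calls to the robot, and variables do not carry over. Pictures are saved under pics/ and viewed, and the job is handed in when it is done.

Besides the shell and the picture viewer there is one more tool, called after "Call:" by a JSON object that holds its "fn" and its "kwargs", one argument or row to a line. apply_moves: Moves the arm, as the interface text tells. Its arguments: {"type":"object","properties":{"series":{"type":"string"},"force":{"type":"number"}},"required":["series"]}

```bash
mkdir -p pics; ls; python3 - <<'E'
from bench import *
import cv2
print(get_obs())
for n in ["side","top","wrist"]:
    print(n,camera_info(n)); cv2.imwrite(f"pics/{n}0.png",grab_frame(n))
E
```

```text
pics
{'clock': 0.0, 'joints': array([ 1.1729162 ,  0.47778613,  0.02236569,  1.55641754, -0.01151348,
        1.10926985, -0.08311091]), 'qvel': array([ 0.00068513,  0.00031918,  0.00174825, -0.00017342,  0.00254463,
       -0.00071866,  0.00010097]), 'tau': array([-1.73282137e-04, -5.96441174e+01,  1.60821129e+00, -2.81191742e+01,
        1.24190966e-02,  9.27463872e-03, -2.79118893e-06]), 'tcp_pos': array([ 0.19269091, -0.64632384,  0.23034988]), 'orientation': array([ 2.06617865,  0.30330663, -2.06697238]), 'contact_force': array([ 0.5962533 , -0.04863971,  0.17891978]), 'moment': array([-0.05317087, -0.01691914, -0.02741412]), 'grip_width': 0.08527739232012656}
side {'fov_y': 51.25699554347303, 'cx': 323.16081051285585, 'cy': 203.25448287211367, 'rvec': array([ 0.30004611, -2.70093402,  1.37422416]), 'tvec': array([0.50362329, 0.10944342, 1.23860778])}
top {'fov_y': 49.969551977322915, 'cx': 325.70058426205543, 'cy': 195.73943342555884, 'rvec': array([ 2.17317356, -2.21424681,  0.05868305]), 'tvec': array([0.06636549, 0.47999828, 1.27633184])}
wrist {'fov_y': 65.77244249717047, 'cx': 316.24204761944674, 'cy': 200.4816946767829, 'rvec': array([-2.33120123,  1.73729594,  0.24689847]), 'tvec': array([-0.67462658, -0.03668835,  0.37808214])}
```

View pics/side0.png

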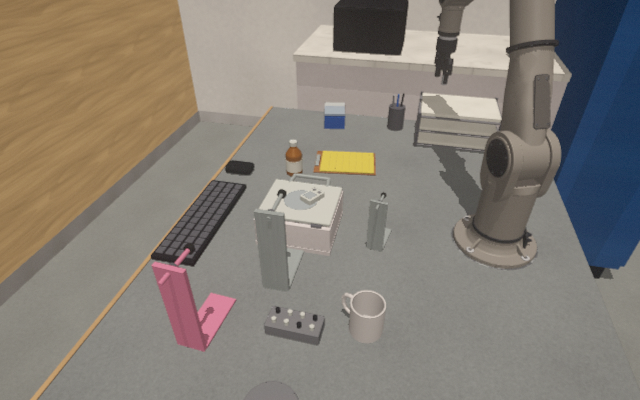

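View pics/top0.png

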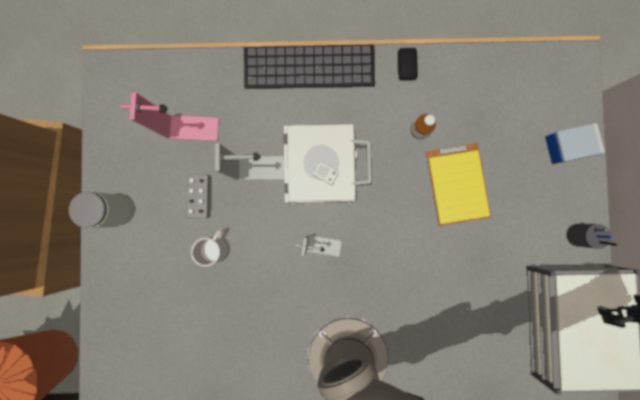

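View pics/wrist0.png

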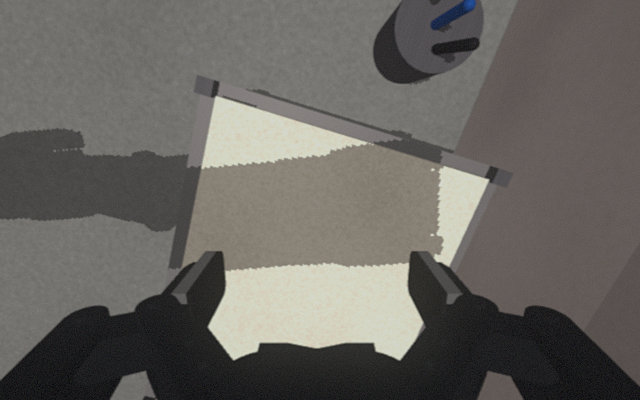

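```bash
cat > h.py <<'E'
import numpy as np, cv2
from bench import *
from scipy.spatial.transform import Rotation as R
def K(n):
    c=camera_info(n); f=200/np.tan(np.radians(c['fov_y'])/2)
    return np.array([[f,0,c['cx']],[0,f,c['cy']],[0,0,1]]),c
def proj(n,P):
    k,c=K(n); P=np.atleast_2d(np.array(P,float)); return cv2.projectPoints(P,c['rvec'],c['tvec'],k,None)[0][:,0]
def ray(n,uv):
    k,c=K(n); Rm=cv2.Rodrigues(c['rvec'])[0]; d=np.linalg.inv(k)@np.array([uv[0],uv[1],1.]); return -Rm.T@c['tvec'], Rm.T@d
def atz(n,uv,z):
    o,d=ray(n,uv); return o+d*(z-o[2])/d[2]
def tri(a,ua,b,ub):
    o1,d1=ray(a,ua);o2,d2=ray(b,ub)
    A=np.stack([d1,-d2],1); s=np.linalg.lstsq(A,o2-o1,rcond=None)[0]
    p,q=o1+d1*s[0],o2+d2*s[1]; return (p+q)/2,np.linalg.norm(p-q)
def crop(src,out,x0,y0,w,h,s):
    im=cv2.imread(src)[y0:y0+h,x0:x0+w]; cv2.imwrite(out,cv2.resize(im,None,fx=s,fy=s,interpolation=cv2.INTER_CUBIC))
E
python3 - <<'E'
from h import *
print(proj('top',[[0,0,0],[.5,0,0],[.19,-.647,.23]]),proj('side',[[0,0,0],[.5,0,0],[.19,-.647,.23]]))
crop('pics/top0.png','pics/t1.png',200,105,190,110,4)
crop('pics/top0.png','pics/t2.png',410,130,100,110,5)
crop('pics/side0.png','pics/s1.png',240,130,160,170,3.5) if 0 else crop('pics/side0.png','pics/s1.png',240,150,160,150,4)
E
```

```text
[[348.01767179 357.15107972]
 [344.47749654 189.42132703]
 [613.80430391 303.67088224]] [[492.67413113 240.0917749 ]
 [328.07549521 217.07999825]
 [439.58206945  83.54266943]]
```

View pics/t1.png

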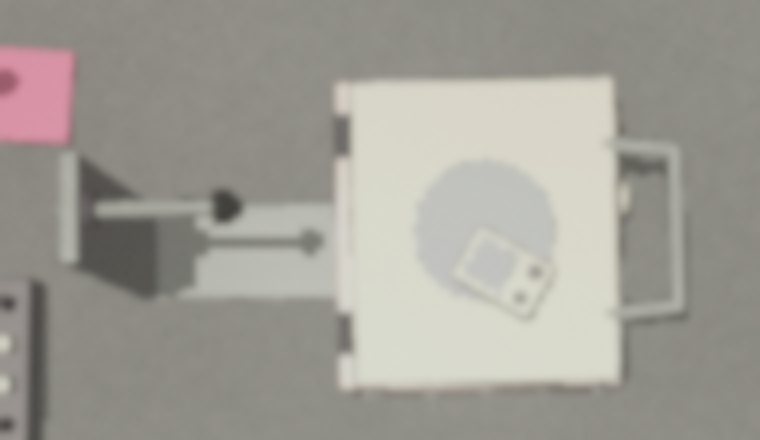

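View pics/t2.png

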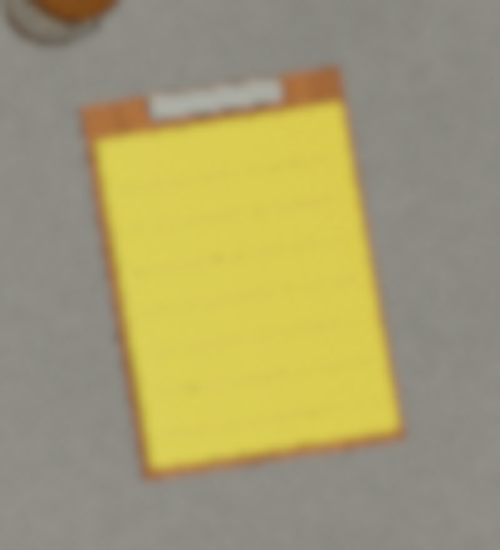

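View pics/s1.png

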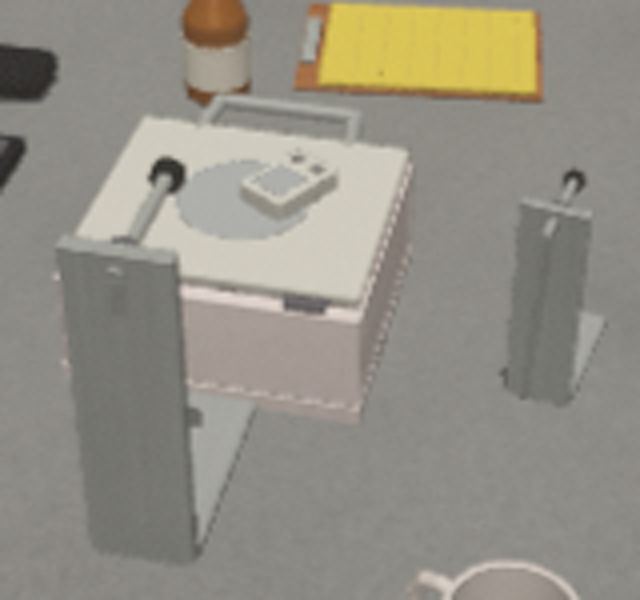

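```bash
cat >m.py <<'E'
from h import *
f=lambda u,v:(200+u/4,105+v/4)
print('lid corners');
for p in [(350,80),(612,77),(620,383),(354,389)]: print(atz('top',f(*p),.1055).round(4))
print('handle bar');
for p in [(675,146),(683,310)]: print(atz('top',f(*p),.1065).round(4))
print('timer')
T=[atz('top',f(*p),.1235) for p in [(486,228),(553,264),(529,318),(457,272)]]
print(np.round(T,4),np.mean(T,0)); a=(T[1]+T[2]-T[0]-T[3]);print(np.degrees(np.arctan2(a[1],a[0])))
Ts=[atz('side',(240+u/4,150+v/4),.1235) for u,v in [(240,187),(293,152),(336,178),(281,209)]]
print(np.round(Ts,4),np.mean(Ts,0))
print('pad')
g=lambda u,v:(410+u/5,130+v/5)
P=[atz('top',g(*p),.008) for p in [(95,140),(342,100),(402,432),(150,470)]]
print(np.round(P,4),np.mean(P,0)); a=(P[0]+P[1]-P[2]-P[3]);print(np.degrees(np.arctan2(a[1],a[0])), np.linalg.norm(a)/2)
print('ball',tri('top',f(228,206),'side',(240+167/4,150+176/4)))
print('handle side')
for u,v in [(215,100),(357,115)]: print(atz('side',(240+u/4,150+v/4),.1065).round(4))
print('lid side')
for u,v in [(145,118),(411,152),(362,303)]: print(atz('side',(240+u/4,150+v/4),.1055).round(4))
E
python3 m.py
```

```text
lid corners
[0.6775 0.1611 0.1055]
[ 0.6761 -0.0232  0.1055]
[ 0.4606 -0.024   0.1055]
[0.4599 0.1613 0.1055]
handle bar
[ 0.6262 -0.0662  0.1065]
[ 0.5107 -0.069   0.1065]
timer
[[0.5686 0.0672 0.1235]
 [0.5428 0.0215 0.1235]
 [0.5058 0.0388 0.1235]
 [0.5385 0.0877 0.1235]] [0.53890577 0.05381131 0.1235    ]
-121.71995482917924
[[0.567  0.0799 0.1235]
 [0.5404 0.0276 0.1235]
 [0.502  0.0534 0.1235]
 [0.5317 0.0995 0.1235]] [0.53529093 0.06509076 0.1235    ]
pad
[[ 0.59   -0.2576  0.008 ]
 [ 0.6116 -0.4081  0.008 ]
 [ 0.4099 -0.4366  0.008 ]
 [ 0.39   -0.2844  0.008 ]] [ 0.50039032 -0.34668124  0.008     ]
7.817875752746364 0.20274278108290478
ball (array([0.57046177, 0.22742626, 0.2327393 ]), np.float64(0.0008668673303427907))
handle side
[ 0.6246 -0.055   0.1065]
[ 0.5098 -0.0586  0.1065]
lid side
[ 0.6714 -0.0188  0.1055]
[ 0.4593 -0.0184  0.1055]
[0.4586 0.168  0.1055]
```

```bash
cat >> h.py <<'E'
def pose():
    o=get_obs(); return o['tcp_pos'],R.from_rotvec(o['orientation']),o
def yawR(deg,sign=1):
    # tool x down, tool y at world azimuth deg
    x=np.array([0,0,-1.]); a=np.radians(deg); y=np.array([np.cos(a),np.sin(a),0]); z=np.cross(x,y)
    return R.from_matrix(np.stack([x,y,z],1))
def rel(p,Rt):
    p0,R0,o=pose(); t=R0.inv().apply(np.array(p)-p0); w=(R0.inv()*Rt).as_rotvec()
    print('turn',w.round(4),'shift',t.round(4))
E
python3 - <<'E'
from h import *
p,r,o=pose(); print(r.as_matrix().round(3)); y=r.as_matrix()[:,1]; print(np.degrees(np.arctan2(y[1],y[0])))
for d in (-31.7,148.3): rel([.52,.03,.30],yawR(d))
E
```

```text
[[-0.001  0.286 -0.958]
 [ 0.001 -0.958 -0.286]
 [-1.    -0.001  0.   ]]
-73.39389949536397
turn [-7.277e-01 -4.000e-04  1.400e-03] shift [-0.0687 -0.5548 -0.5069]
turn [2.4139e+00 1.7000e-03 5.0000e-04] shift [-0.0687 -0.5548 -0.5069]
```

Call:
{"fn": "apply_moves", "kwargs": {
  "series": "-0.728 0 0 -0.07 -0.555 -0.507 1;-0.728 0 0 -0.07 -0.555 -0.507 1;-0.728 0 0 -0.07 -0.555 -0.507 1;-0.728 0 0 -0.07 -0.555 -0.507 1;-0.728 0 0 -0.07 -0.555 -0.507 1;-0.728 0 0 -0.07 -0.555 -0.507 1;-0.728 0 0 -0.07 -0.555 -0.507 1;-0.728 0 0 -0.07 -0.555 -0.507 1;-0.728 0 0 -0.07 -0.555 -0.507 1;-0.728 0 0 -0.07 -0.555 -0.507 1;-0.728 0 0 -0.07 -0.555 -0.507 1;-0.728 0 0 -0.07 -0.555 -0.507 1"
}}

```text
clock: 1.65
tcp_pos: [0.5185, 0.027, 0.3011]
orientation: [1.604, 0.894, -1.604]
contact_force: [0.9, -1.1, -0.6]
grip_width: 0.0854
```

Call:
{"fn": "apply_moves", "kwargs": {
  "series": "0 0 0 0 0 0 1;0 0 0 0 0 0 1"
}}

```text
clock: 1.9
tcp_pos: [0.5176, 0.0249, 0.3003]
orientation: [1.603, 0.895, -1.605]
contact_force: [0.6, -0.7, 0.2]
grip_width: 0.0859
```

```bash
python3 - <<'E'
from h import *
p,r,o=pose(); print(p,o['clock'],o['joints'].round(2))
import pickle
c=camera_info('wrist'); cv2.imwrite('pics/w1.png',grab_frame('wrist')); pickle.dump(c,open('w1.pkl','wb'))
E
```

```text
[0.51764308 0.0248716  0.30034461] 1.9 [ 0.36  0.21 -0.61  1.81  0.13  1.17 -0.84]
```

View pics/w1.png

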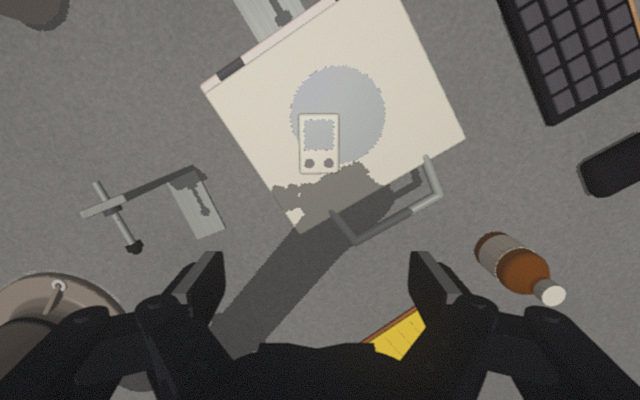

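```bash
python3 - <<'E'
from h import *
crop('pics/w1.png','pics/w1a.png',280,95,80,95,6)
crop('pics/w1.png','pics/w1b.png',190,60,290,200,2.7)
E
```

```text
(no output)
```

View pics/w1a.png

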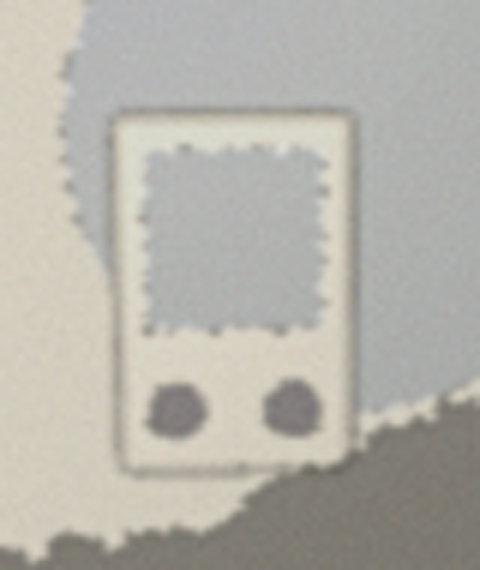

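View pics/w1b.png

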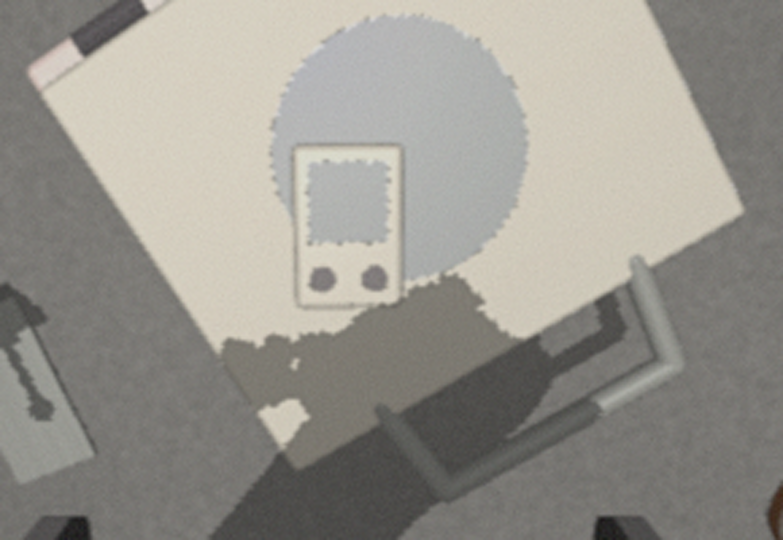

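```bash
python3 - <<'E'
from h import *
f=lambda u,v:(280+u/6,95+v/6)
T=[atz('wrist',f(*p),.1235) for p in [(112,111),(355,110),(353,468),(119,472)]]
print(np.round(T,4),np.mean(T,0)); a=T[3]+T[2]-T[0]-T[1]; print(np.degrees(np.arctan2(a[1],a[0])),np.linalg.norm(a)/2); a=T[1]+T[2]-T[0]-T[3]; print(np.degrees(np.arctan2(a[1],a[0])),np.linalg.norm(a)/2)
g=lambda u,v:(190+u/2.7,60+v/2.7)
for n,p,z in [('barL',(447,488),.1005),('barR',(671,363),.1005),('lid rear L',(40,90),.1055),('lidfrontL',(290,470),.1055),('lidfrontR',(743,212),.1055)]: print(n,atz('wrist',g(*p),z).round(4))
E
```

```text
[[0.5377 0.0903 0.1235]
 [0.5719 0.0692 0.1235]
 [0.541  0.0177 0.1235]
 [0.506  0.0386 0.1235]] [0.53915698 0.05394772 0.1235    ]
-121.23649089923103 0.06036266183147196
-31.16595743073912 0.04050125665135603
barL [ 0.5152 -0.0683  0.1005]
barR [ 0.6243 -0.0685  0.1005]
lid rear L [0.4654 0.1585 0.1055]
lidfrontL [ 0.4621 -0.0229  0.1055]
lidfrontR [ 0.6745 -0.025   0.1055]
```

```bash
python3 - <<'E'
from h import *
rel([.539,.054,.16],yawR(-31.2))
E
```

```text
turn [-0.01    0.0014  0.0005] shift [ 0.1403  0.0025 -0.037 ]
```

Call:
{"fn": "apply_moves", "kwargs": {
  "series": "-0.01 0 0 0.05 0.0025 -0.037 1;-0.01 0 0 0.1 0.0025 -0.037 1;-0.01 0 0 0.14 0.0025 -0.037 1;-0.01 0 0 0.14 0.0025 -0.037 1;-0.01 0 0 0.14 0.0025 -0.037 1"
}}

```text
clock: 2.58
tcp_pos: [0.5404, 0.0548, 0.1624]
orientation: [1.599, 0.899, -1.596]
contact_force: [1.3, 0.1, 1.3]
grip_width: 0.0854
```

```bash
python3 - <<'E'
from h import *
print(get_obs()['tcp_pos'])
rel([.539,.054,.1075],yawR(-31.2))
cv2.imwrite('pics/w2.png',grab_frame('wrist'))
E
```

```text
[0.54044068 0.05475771 0.16236791]
turn [-0.0001 -0.0008 -0.0016] shift [ 0.0549 -0.0009  0.0014]
```

View pics/w2.png

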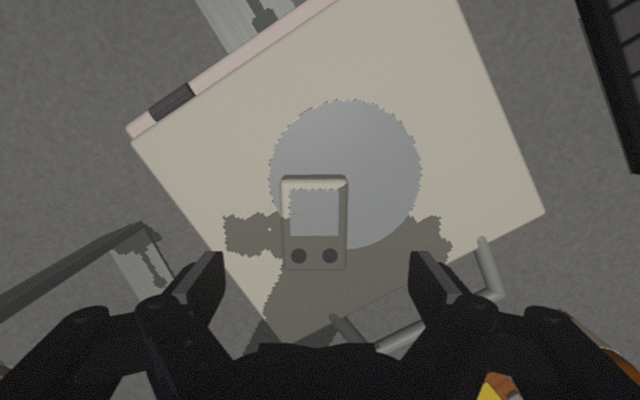

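Call:
{"fn": "apply_moves", "kwargs": {
  "series": "0 0 0 0.03 -0.001 0.0005 1;0 0 0 0.048 -0.001 0.001 1;0 0 0 0.053 -0.001 0.001 1;0 0 0 0.053 -0.001 0.001 1"
}}

```text
clock: 3.12
tcp_pos: [0.5386, 0.0553, 0.1083]
orientation: [1.597, 0.901, -1.596]
contact_force: [0.9, -0.5, -0.9]
grip_width: 0.0855
```

Call:
{"fn": "apply_moves", "kwargs": {
  "series": "0 0 0 0 0 0 0.3;0 0 0 0 0 0 0.3;0 0 0 0 0 0 0.3;0 0 0 0 0 0 0.3;0 0 0 0 0 0 0.3;0 0 0 0 0 0 0.3",
  "force": 30
}}

```text
clock: 3.88
tcp_pos: [0.5386, 0.0553, 0.1085]
orientation: [1.597, 0.901, -1.596]
contact_force: [-0.6, -0.4, 5.9]
grip_width: 0.0413
```

```bash
python3 - <<'E'
from h import *
o=get_obs();print(o['tcp_pos'],o['grip_width'],o['contact_force'])
cv2.imwrite('pics/w3.png',grab_frame('wrist'))
E
```

```text
[0.53856004 0.05530864 0.10847233] 0.04133855320521501 [-0.55388536 -0.43386281  5.93801194]
```

View pics/w3.png

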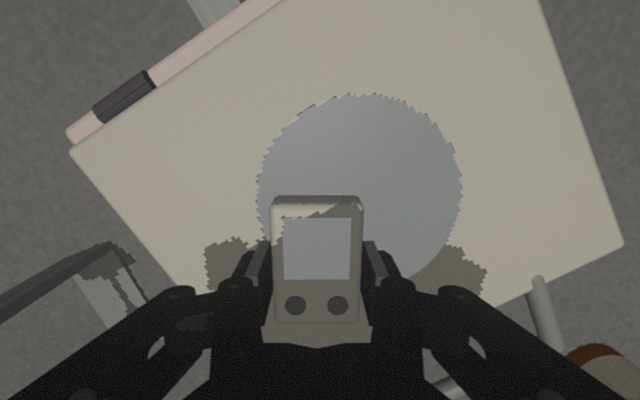

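Call:
{"fn": "apply_moves", "kwargs": {
  "series": "0 0 0 -0.01 0 0 0.3;0 0 0 -0.03 0 0 0.3;0 0 0 -0.06 0 0 0.3;0 0 0 -0.1 0 0 0.3;0 0 0 -0.1 0 0 0.3",
  "force": 40
}}

```text
clock: 4.55
tcp_pos: [0.5402, 0.0559, 0.2113]
orientation: [1.601, 0.899, -1.591]
contact_force: [-0.2, -0.1, 0.2]
grip_width: 0.0408
```

```bash
python3 - <<'E'
from h import *
o=get_obs();print(o['tcp_pos'],o['grip_width'],o['contact_force'])
for d in (-31.2,-82.2): rel([.49,-.347,.19],yawR(d))
cv2.imwrite('pics/w4.png',grab_frame('wrist'))
E
```

```text
[0.54019692 0.05592349 0.21125729] 0.04075846859295358 [-0.15522556 -0.14230214  0.23851402]
turn [ 0.0015 -0.0038 -0.005 ] shift [0.0207 0.1651 0.371 ]
turn [ 0.8916 -0.0058 -0.003 ] shift [0.0207 0.1651 0.371 ]
```

View pics/w4.png

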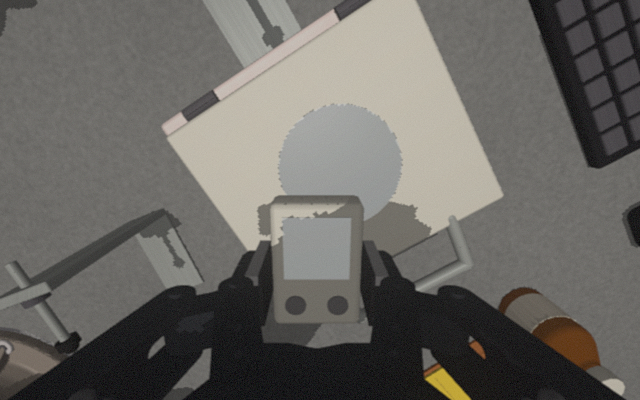

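Call:
{"fn": "apply_moves", "kwargs": {
  "series": "0.1 0 0 0.02 0.02 0.045 0.3;0.25 0 0 0.02 0.04 0.09 0.3;0.4 0 0 0.02 0.061 0.137 0.3;0.55 0 0 0.02 0.082 0.184 0.3;0.7 0 0 0.02 0.103 0.231 0.3;0.85 0 0 0.02 0.124 0.278 0.3;0.89 0 0 0.02 0.145 0.325 0.3;0.89 0 0 0.02 0.16 0.36 0.3;0.89 0 0 0.02 0.165 0.371 0.3;0.89 0 0 0.02 0.165 0.371 0.3;0.89 0 0 0.02 0.165 0.371 0.3"
}}

```text
clock: 5.98
tcp_pos: [0.4883, -0.3454, 0.1874]
orientation: [2.149, 0.153, -2.15]
contact_force: [1.7, 1.4, -0.1]
grip_width: 0.0409
```

```bash
python3 - <<'E'
from h import *
o=get_obs();print(o['tcp_pos'],o['grip_width'],o['contact_force'])
rel([.49,-.347,.0125],yawR(-82.2))
cv2.imwrite('pics/w5.png',grab_frame('wrist'))
E
```

```text
[ 0.48832802 -0.34536765  0.18743163] 0.04089735363829384 [ 1.70264129  1.42329764 -0.0964696 ]
turn [0.0043 0.0002 0.0015] shift [ 0.1749  0.0021 -0.0015]
```

View pics/w5.png

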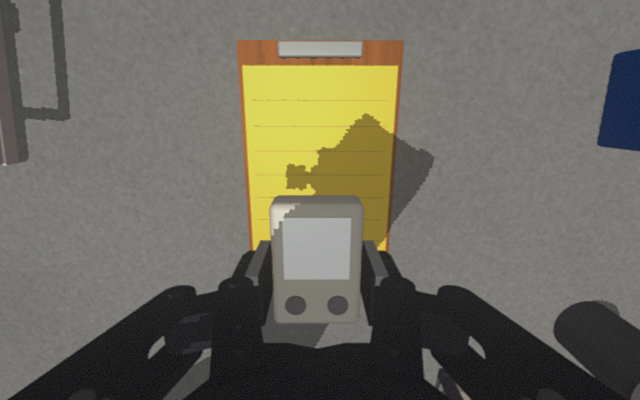

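Call:
{"fn": "apply_moves", "kwargs": {
  "series": "0 0 0 0.06 0.001 -0.001 0.3;0 0 0 0.12 0.001 -0.001 0.3;0 0 0 0.155 0.001 -0.001 0.3;0 0 0 0.166 0.001 -0.001 0.3;0 0 0 0.17 0.001 -0.001 0.3;0 0 0 0.17 0.001 -0.001 0.3"
}}

```text
clock: 6.78
tcp_pos: [0.49, -0.3488, 0.0193]
orientation: [2.151, 0.147, -2.147]
contact_force: [0.3, 0.7, -0.7]
grip_width: 0.0409
```

```bash
python3 - <<'E'
from h import *
o=get_obs();print(o['tcp_pos'],o['grip_width'],o['contact_force'])
rel([.49,-.347,.011],yawR(-82.2))
E
```

```text
[ 0.49004876 -0.34881559  0.01927834] 0.040864423290594476 [ 0.28141696  0.69370373 -0.74272791]
turn [ 0.0019 -0.0019 -0.0015] shift [ 0.0083 -0.0018 -0.0002]
```

Call:
{"fn": "apply_moves", "kwargs": {
  "series": "0 0 0 0.003 0 0 0.3;0 0 0 0.006 0 0 0.3;0 0 0 0.006 0 0 0.3;0 0 0 0.006 0 0 0.3"
}}

```text
clock: 7.28
tcp_pos: [0.4889, -0.3486, 0.0119]
orientation: [2.15, 0.148, -2.15]
contact_force: [0.2, -0.8, -0.2]
grip_width: 0.0408
```

Call:
{"fn": "apply_moves", "kwargs": {
  "series": "0 0 0 0.001 0 0 0.3;0 0 0 0.001 0 0 0.3"
}}

```text
clock: 7.52
tcp_pos: [0.489, -0.3486, 0.0111]
orientation: [2.15, 0.148, -2.15]
contact_force: [-1.0, 0.7, 3.2]
grip_width: 0.0408
```

Call:
{"fn": "apply_moves", "kwargs": {
  "series": "0 0 0 0.0005 0 0 0.3;0 0 0 0.0005 0 0 0.3;0 0 0 0.0005 0 0 0.55;0 0 0 0.0005 0 0 0.65;0 0 0 0.0005 0 0 0.75;0 0 0 0.0005 0 0 0.85;0 0 0 0.0005 0 0 0.9;0 0 0 0.0005 0 0 0.9"
}}

```text
clock: 8.52
tcp_pos: [0.4889, -0.3485, 0.0103]
orientation: [2.15, 0.148, -2.15]
contact_force: [-0.9, 0.8, 0.4]
grip_width: 0.0766
```

Call:
{"fn": "apply_moves", "kwargs": {
  "series": "0 0 0 -0.01 0 0 0.9;0 0 0 -0.04 0 0 0.9;0 0 0 -0.09 0 0 0.9;0 0 0 -0.15 0 0 0.9;0 0 0 -0.18 0 0 0.9;0 0 0 -0.18 0 0 0.9"
}}

```text
clock: 9.28
tcp_pos: [0.4905, -0.3494, 0.1942]
orientation: [2.154, 0.144, -2.143]
contact_force: [0.0, -0.6, 0.0]
grip_width: 0.077
```

```bash
python3 - <<'E'
from h import *
o=get_obs();print(o['tcp_pos'],o['grip_width'],o['contact_force'],o['joints'].round(2))
rel([.569,-.068,.19],yawR(-90))
cv2.imwrite('pics/w6.png',grab_frame('wrist'))
E
```

```text
[ 0.49054293 -0.34944158  0.19417799] 0.07702549709139186 [ 0.01671585 -0.58810979  0.03066551] [ 0.73  0.41 -0.28  1.76  0.13  0.98 -1.03]
turn [ 0.1377 -0.0052 -0.004 ] shift [ 0.0036 -0.268  -0.1163]
```

View pics/w6.png

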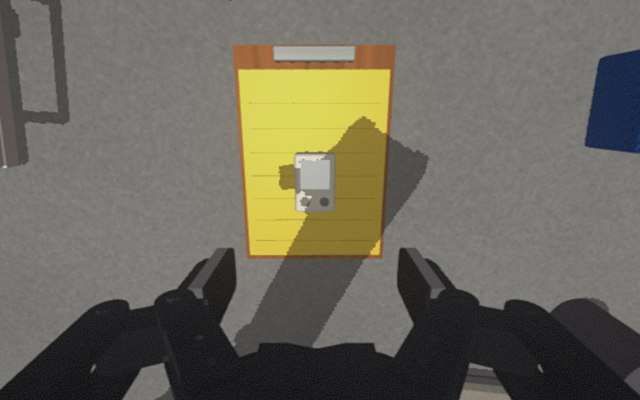

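Call:
{"fn": "apply_moves", "kwargs": {
  "series": "0.03 0 0 0 -0.05 -0.022 0.42;0.07 0 0 0 -0.1 -0.044 0.42;0.12 0 0 0 -0.15 -0.066 0.42;0.138 0 0 0 -0.2 -0.088 0.42;0.138 0 0 0 -0.25 -0.108 0.42;0.138 0 0 0.003 -0.268 -0.116 0.42;0.138 0 0 0.003 -0.268 -0.116 0.42;0.138 0 0 0.003 -0.268 -0.116 0.42"
}}

```text
clock: 10.32
tcp_pos: [0.5661, -0.0688, 0.1865]
orientation: [-2.219, 0.003, 2.223]
contact_force: [0.1, -0.3, 0.3]
grip_width: 0.0358
```

```bash
python3 - <<'E'
from h import *
o=get_obs();print(o['tcp_pos'],o['grip_width'],o['contact_force'],o['joints'].round(2))
rel([.569,-.068,.0815],yawR(-90))
print(proj('wrist',[[.514,-.068,.1065],[.624,-.068,.1065]]))
cv2.imwrite('pics/w7.png',grab_frame('wrist'))
E
```

```text
[ 0.56614436 -0.06881393  0.18649883] 0.03584141827695937 [ 0.05860602 -0.33888407  0.33929889] [ 0.29  0.38 -0.35  1.84  0.16  0.96 -1.7 ]
turn [-0.0019  0.0019 -0.0008] shift [ 0.105  -0.0009 -0.003 ]
[[314.37931148 269.68560989]
 [313.79752194 128.54324963]]
```

View pics/w7.png

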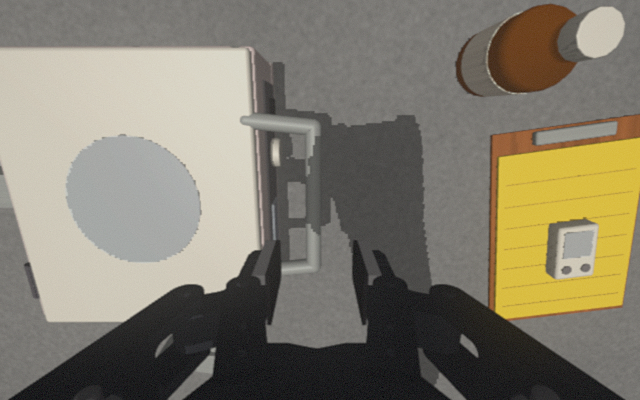

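Call:
{"fn": "apply_moves", "kwargs": {
  "series": "0 0 0 0.04 -0.001 -0.003 0.42;0 0 0 0.08 -0.001 -0.003 0.42;0 0 0 0.1 -0.001 -0.003 0.42;0 0 0 0.104 -0.001 -0.003 0.42;0 0 0 0.104 -0.001 -0.003 0.42"
}}

```text
clock: 11.0
tcp_pos: [0.5702, -0.0671, 0.0838]
orientation: [-2.221, 0.002, 2.22]
contact_force: [0.3, -0.1, -0.4]
grip_width: 0.0358
```

Call:
{"fn": "apply_moves", "kwargs": {
  "series": "0 0 0 0 0 0 0.1;0 0 0 0 0 0 0.1;0 0 0 0 0 0 0.1;0 0 0 0 0 0 0.1",
  "force": 25
}}

```text
clock: 11.5
tcp_pos: [0.5708, -0.0663, 0.0844]
orientation: [2.223, -0.001, -2.219]
contact_force: [-1.2, -0.5, 6.4]
grip_width: 0.0108
```

```bash
python3 - <<'E'
from h import *
o=get_obs();print(o['tcp_pos'],o['grip_width'],o['contact_force'],o['moment'])
cv2.imwrite('pics/w8.png',grab_frame('wrist'))
E
```

```text
[ 0.5707906  -0.06625396  0.08443739] 0.010758865384627957 [-1.21792437 -0.54615189  6.44910067] [-0.06259508  0.24106196 -0.01211916]
```

View pics/w8.png

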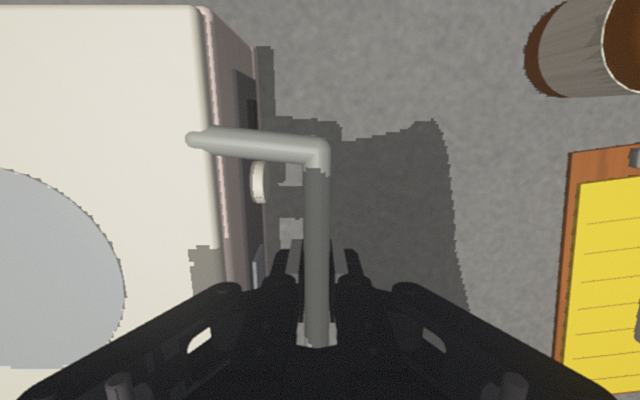

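```bash
cat > arc.py <<'E'
import numpy as np,sys
def off(t): return np.array([-.228*np.cos(t)+.005*np.sin(t), .228*np.sin(t)+.005*np.cos(t)])
def tab(t0,ts):
    for t in ts:
        d=off(t)-off(t0); print(f"{t:.2f}: 0 0 0 {-d[1]:.4f} {-d[0]:.4f} 0 0.1")
a=list(map(float,sys.argv[1:])); tab(a[0],np.linspace(a[0],a[1],int(a[2])+1)[1:])
E
python3 arc.py 0 .3 5; python3 arc.py .3 1.2 10
```

```text
0.06: 0 0 0 -0.0137 -0.0007 0 0.1
0.12: 0 0 0 -0.0273 -0.0022 0 0.1
0.18: 0 0 0 -0.0407 -0.0046 0 0.1
0.24: 0 0 0 -0.0541 -0.0077 0 0.1
0.30: 0 0 0 -0.0672 -0.0117 0 0.1
0.39: 0 0 0 -0.0192 -0.0074 0 0.1
0.48: 0 0 0 -0.0376 -0.0164 0 0.1
0.57: 0 0 0 -0.0551 -0.0271 0 0.1
0.66: 0 0 0 -0.0716 -0.0393 0 0.1
0.75: 0 0 0 -0.0869 -0.0529 0 0.1
0.84: 0 0 0 -0.1010 -0.0679 0 0.1
0.93: 0 0 0 -0.1136 -0.0840 0 0.1
1.02: 0 0 0 -0.1247 -0.1013 0 0.1
1.11: 0 0 0 -0.1343 -0.1194 0 0.1
1.20: 0 0 0 -0.1422 -0.1384 0 0.1
```

Call:
{"fn": "apply_moves", "kwargs": {
  "series": "0 0 0 -0.007 0 0 0.1;0 0 0 -0.0137 -0.0007 0 0.1;0 0 0 -0.0273 -0.0022 0 0.1;0 0 0 -0.0407 -0.0046 0 0.1;0 0 0 -0.0541 -0.0077 0 0.1;0 0 0 -0.0672 -0.0117 0 0.1;0 0 0 -0.0672 -0.0117 0 0.1",
  "force": 35
}}

```text
clock: 12.42
tcp_pos: [0.5707, -0.0551, 0.152]
orientation: [2.224, -0.002, -2.219]
contact_force: [5.0, -3.8, 0.4]
grip_width: 0.0104
```

```bash
python3 - <<'E'
from h import *
o=get_obs();print(o['tcp_pos'],o['grip_width'],o['contact_force'],o['moment'])
cv2.imwrite('pics/w9.png',grab_frame('wrist'))
im=grab_frame('side'); cv2.imwrite('pics/s9.png',cv2.resize(im[80:300,180:440],None,fx=3,fy=2.7))
E
```

```text
[ 0.57068206 -0.05506895  0.15204758] 0.010437729797722402 [ 5.01309267 -3.84445266  0.35846111] [-0.84726349 -0.68388961  0.02020284]
```

View pics/s9.png

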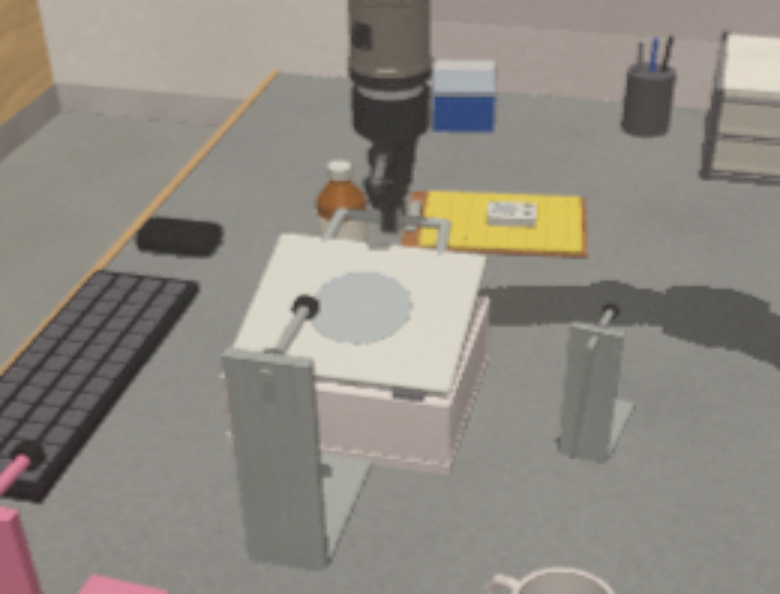

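Call:
{"fn": "apply_moves", "kwargs": {
  "series": "0 0 0 -0.0192 -0.0074 0 0.1;0 0 0 -0.0376 -0.0164 0 0.1;0 0 0 -0.0551 -0.0271 0 0.1;0 0 0 -0.0716 -0.0393 0 0.1;0 0 0 -0.0869 -0.0529 0 0.1;0 0 0 -0.101 -0.0679 0 0.1;0 0 0 -0.1136 -0.084 0 0.1;0 0 0 -0.1247 -0.1013 0 0.1;0 0 0 -0.1343 -0.1194 0 0.1;0 0 0 -0.1422 -0.1384 0 0.1;0 0 0 -0.1422 -0.1384 0 0.1"
}}

```text
clock: 13.9
tcp_pos: [0.5711, 0.0832, 0.2968]
orientation: [2.225, -0.003, -2.216]
contact_force: [-4.1, -8.3, 23.3]
grip_width: 0.0105
```

```bash
python3 - <<'E'
from h import *
p,r,o=pose();print(p,o['grip_width'],o['contact_force'].round(2),o['moment'].round(2),o['joints'].round(2))
h=p+r.apply([-.0165,0,0]); print('bar est',h, 'theta',np.arctan2(h[2]-.0955,.1605-h[1])-.022, np.hypot(h[2]-.0955,.1605-h[1]))
im=grab_frame('side'); cv2.imwrite('pics/s10.png',cv2.resize(im[80:300,180:440],None,fx=3,fy=2.7))
E
python3 arc.py 1.2 1.7 7
```

```text
[0.5710888  0.08322866 0.29676525] 0.010459883262483765 [-4.07 -8.26 23.26] [-1.78  0.81 -0.04] [ 0.09  0.29 -0.43  1.7   0.13  1.18 -1.94]
bar est [0.57101782 0.08326779 0.31326505] theta 1.2079774964758796 0.23105503827855733
1.27: 0 0 0 -0.0050 -0.0155 0 0.1
1.34: 0 0 0 -0.0089 -0.0313 0 0.1
1.41: 0 0 0 -0.0117 -0.0474 0 0.1
1.49: 0 0 0 -0.0133 -0.0636 0 0.1
1.56: 0 0 0 -0.0137 -0.0798 0 0.1
1.63: 0 0 0 -0.0130 -0.0961 0 0.1
1.70: 0 0 0 -0.0111 -0.1123 0 0.1
```

View pics/s10.png

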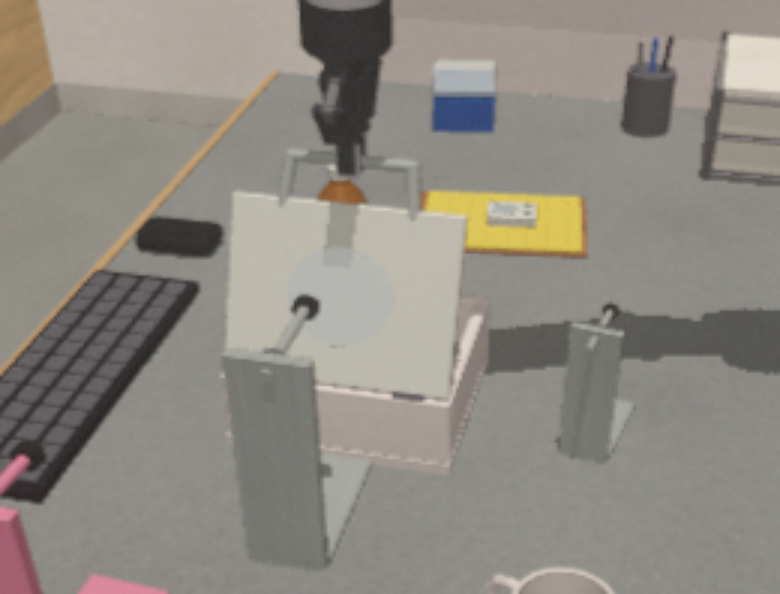

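Call:
{"fn": "apply_moves", "kwargs": {
  "series": "0 0 0 -0.0024 0.0008 0 0.1;0 0 0 -0.005 -0.0077 0 0.1;0 0 0 -0.0077 -0.0155 0 0.1;0 0 0 -0.0118 -0.0313 0 0.1;0 0 0 -0.0118 -0.0313 0 0.1"
}}

```text
clock: 14.58
tcp_pos: [0.5709, 0.1164, 0.3056]
orientation: [-2.224, -0.002, 2.218]
contact_force: [3.1, -0.8, 7.2]
grip_width: 0.0102
```

```bash
cat > st.py <<'E'
from h import *
p,r,o=pose();print(p.round(4),o['grip_width'].round(4),o['contact_force'].round(2),o['moment'].round(2))
h=p+r.apply([-.0165,0,0]); y0,z0=.161,.0955
t=np.arctan2(h[2]-z0,y0-h[1])-.022; F=o['contact_force']
print('bar',h.round(4),'theta',t.round(3), 'rad',np.hypot(h[2]-z0,y0-h[1]).round(4),'Ftan',(F[1]*np.sin(t)+F[2]*np.cos(t)).round(2),'Frad',(-F[1]*np.cos(t)+F[2]*np.sin(t)).round(2),o['clock'])
E
python3 st.py
```

```text
Traceback (most recent call last):
  File "st.py", line 2, in <module>
    p,r,o=pose();print(p.round(4),o['grip_width'].round(4),o['contact_force'].round(2),o['moment'].round(2))
                                  ^^^^^^^^^^^^^^^^^^^^^
AttributeError: 'float' object has no attribute 'round'
```

```bash
sed -i "s/o\['grip_width'\].round(4)/round(o['grip_width'],4)/;s/\.round(3), 'rad'/.round(3), 'rad'/" st.py; python3 st.py; python3 arc.py 1.34 1.7 5
```

```text
[0.5709 0.1164 0.3056] 0.0102 [ 3.06 -0.8   7.22] [-0.23 -0.84 -0.03]
bar [0.5709 0.1164 0.3221] theta 1.354 rad 0.2309 Ftan 0.77 Frad 7.22 14.575
1.41: 0 0 0 -0.0028 -0.0162 0 0.1
1.48: 0 0 0 -0.0045 -0.0325 0 0.1
1.56: 0 0 0 -0.0050 -0.0489 0 0.1
1.63: 0 0 0 -0.0042 -0.0653 0 0.1
1.70: 0 0 0 -0.0024 -0.0816 0 0.1
```

Call:
{"fn": "apply_moves", "kwargs": {
  "series": "0 0 0 -0.0033 -0.0162 0 0.1;0 0 0 -0.0053 -0.0325 0 0.1;0 0 0 -0.006 -0.0489 0 0.1;0 0 0 -0.0052 -0.0653 0 0.1;0 0 0 -0.0052 -0.0653 0 0.1"
}}

```text
clock: 15.2
tcp_pos: [0.5704, 0.1822, 0.3093]
orientation: [2.222, 0.003, -2.22]
contact_force: [5.6, 0.5, 0.8]
grip_width: 0.0106
```

```bash
python3 st.py; python3 arc.py 1.63 1.75 3; python3 - <<'E'
from h import *
im=grab_frame('side'); cv2.imwrite('pics/s11.png',cv2.resize(im[80:300,180:440],None,fx=3,fy=2.7))
cv2.imwrite('pics/w11.png',grab_frame('wrist'))
E
```

```text
[0.5704 0.1822 0.3093] 0.0106 [5.64 0.5  0.79] [-0.04 -1.16 -0.01]
bar [0.5704 0.1822 0.3258] theta 1.64 rad 0.2313 Ftan 0.44 Frad 0.82 15.2
1.67: 0 0 0 0.0009 -0.0091 0 0.1
1.71: 0 0 0 0.0022 -0.0181 0 0.1
1.75: 0 0 0 0.0038 -0.0271 0 0.1
```

View pics/s11.png

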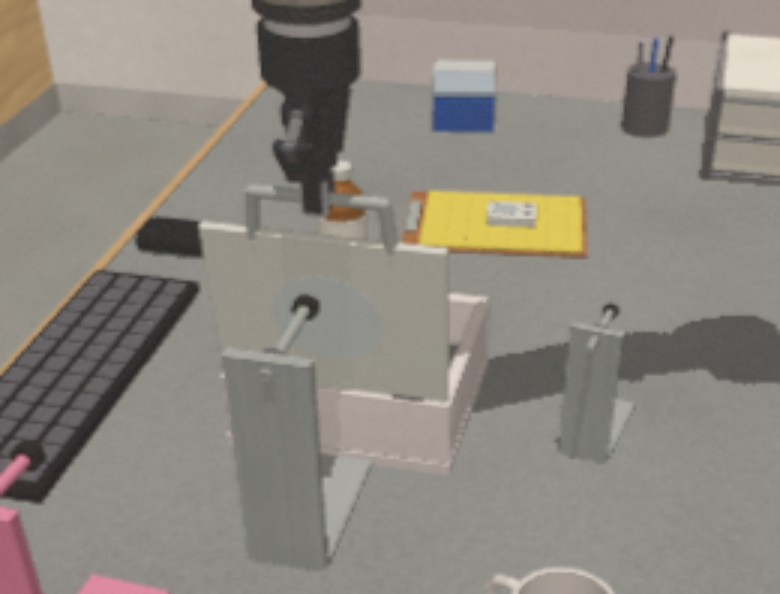

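View pics/w11.png

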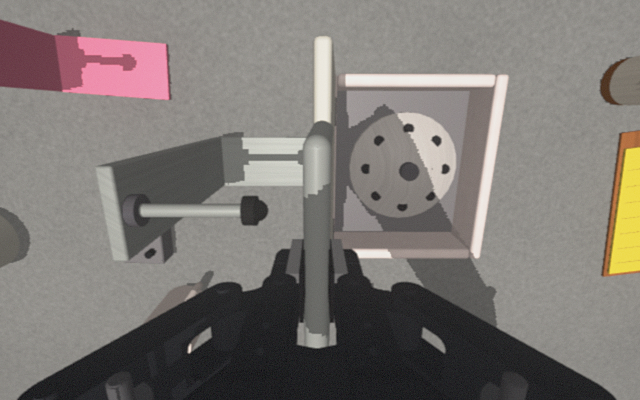

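Call:
{"fn": "apply_moves", "kwargs": {
  "series": "0 0 0 0.0009 -0.0091 -0.0005 0.1;0 0 0 0.0022 -0.0181 -0.0005 0.1;0 0 0 0.0038 -0.0271 -0.0005 0.1;0 0 0 0.0038 -0.0271 -0.0005 0.1"
}}

```text
clock: 15.8
tcp_pos: [0.5704, 0.2094, 0.3054]
orientation: [2.221, 0.003, -2.221]
contact_force: [4.6, 0.6, 0.6]
grip_width: 0.0109
```

```bash
python3 st.py; python3 arc.py 1.75 1.83 3;  python3 arc.py 1.83 2.02 19
```

```text
[0.5704 0.2094 0.3054] 0.0109 [4.57 0.57 0.61] [-0.04 -0.92  0.04]
bar [0.5704 0.2094 0.3219] theta 1.759 rad 0.2315 Ftan 0.44 Frad 0.7 15.8
1.78: 0 0 0 0.0013 -0.0059 0 0.1
1.80: 0 0 0 0.0027 -0.0118 0 0.1
1.83: 0 0 0 0.0044 -0.0177 0 0.1
1.84: 0 0 0 0.0006 -0.0022 0 0.1
1.85: 0 0 0 0.0013 -0.0044 0 0.1
1.86: 0 0 0 0.0020 -0.0065 0 0.1
1.87: 0 0 0 0.0027 -0.0087 0 0.1
1.88: 0 0 0 0.0034 -0.0109 0 0.1
1.89: 0 0 0 0.0042 -0.0130 0 0.1
1.90: 0 0 0 0.0050 -0.0152 0 0.1
1.91: 0 0 0 0.0058 -0.0173 0 0.1
1.92: 0 0 0 0.0066 -0.0194 0 0.1
1.93: 0 0 0 0.0074 -0.0216 0 0.1
1.94: 0 0 0 0.0083 -0.0237 0 0.1
1.95: 0 0 0 0.0092 -0.0258 0 0.1
1.96: 0 0 0 0.0101 -0.0279 0 0.1
1.97: 0 0 0 0.0110 -0.0300 0 0.1
1.98: 0 0 0 0.0119 -0.0320 0 0.1
1.99: 0 0 0 0.0129 -0.0341 0 0.1
2.00: 0 0 0 0.0139 -0.0362 0 0.1
2.01: 0 0 0 0.0149 -0.0382 0 0.1
2.02: 0 0 0 0.0159 -0.0402 0 0.1
```

Call:
{"fn": "apply_moves", "kwargs": {
  "series": "0 0 0 0.0013 -0.0059 0 0.1;0 0 0 0.0027 -0.0118 0 0.1;0 0 0 0.0044 -0.0177 0 0.1"
}}

```text
clock: 16.18
tcp_pos: [0.5705, 0.2256, 0.3013]
orientation: [-2.221, 0.001, 2.222]
contact_force: [2.9, -2.1, 1.5]
grip_width: 0.0105
```

```bash
python3 st.py
```

```text
[0.5705 0.2256 0.3013] 0.0105 [ 2.94 -2.12  1.5 ] [-0.55 -0.52  0.04]
bar [0.5705 0.2256 0.3178] theta 1.832 rad 0.2315 Ftan -2.44 Frad 0.9 16.175
```

Call:
{"fn": "apply_moves", "kwargs": {
  "series": "0 0 0 0.0006 -0.0022 0 0.1;0 0 0 0.0013 -0.0044 0 0.1;0 0 0 0.0013 -0.0044 0 0.1"
}}

```text
clock: 16.55
tcp_pos: [0.5704, 0.23, 0.2999]
orientation: [-2.221, -0.0, 2.222]
contact_force: [3.7, -0.7, -0.8]
grip_width: 0.0102
```

```bash
python3 st.py
```

```text
[0.5704 0.23   0.2999] 0.0102 [ 3.71 -0.72 -0.82] [-0.42 -0.6   0.01]
bar [0.5704 0.23   0.3164] theta 1.851 rad 0.2315 Ftan -0.47 Frad -0.99 16.55
```

Call:
{"fn": "apply_moves", "kwargs": {
  "series": "0 0 0 0.0004 -0.0011 0 0.1;0 0 0 0.0007 -0.0022 0 0.1"
}}

```text
clock: 16.8
tcp_pos: [0.5705, 0.2316, 0.2994]
orientation: [2.221, -0.001, -2.222]
contact_force: [2.7, -1.9, 1.2]
grip_width: 0.0104
```

Call:
{"fn": "apply_moves", "kwargs": {
  "series": "0 0 0 0.0004 -0.0011 0 0.1;0 0 0 0.0007 -0.0022 0 0.1"
}}

```text
clock: 17.05
tcp_pos: [0.5704, 0.2344, 0.2988]
orientation: [-2.221, 0.0, 2.222]
contact_force: [2.2, -2.1, 0.9]
grip_width: 0.0105
```

```bash
python3 st.py
```

```text
[0.5704 0.2344 0.2988] 0.0105 [ 2.17 -2.11  0.87] [-0.61 -0.43 -0.05]
bar [0.5704 0.2344 0.3153] theta 1.871 rad 0.2317 Ftan -2.28 Frad 0.21 17.05
```

Call:
{"fn": "apply_moves", "kwargs": {
  "series": "0 0 0 0.0004 -0.0011 0 0.1;0 0 0 0.0004 -0.0011 0 0.1"
}}

```text
clock: 17.3
tcp_pos: [0.5704, 0.2356, 0.2984]
orientation: [-2.221, -0.0, 2.221]
contact_force: [1.9, -0.7, 0.6]
grip_width: 0.0106
```

Call:
{"fn": "apply_moves", "kwargs": {
  "series": "0 0 0 0.0004 -0.0011 0 0.1;0 0 0 0.0004 -0.0011 0 0.1"
}}

```text
clock: 17.55
tcp_pos: [0.5705, 0.2364, 0.2981]
orientation: [2.221, -0.0, -2.222]
contact_force: [0.8, -2.3, 1.8]
grip_width: 0.0105
```

Call:
{"fn": "apply_moves", "kwargs": {
  "series": "0 0 0 0.0004 -0.001 0 0.1;0 0 0 0.0004 -0.001 0 0.1"
}}

```text
clock: 17.8
tcp_pos: [0.5705, 0.2367, 0.2979]
orientation: [2.221, -0.002, -2.221]
contact_force: [-1.5, -4.9, 4.2]
grip_width: 0.0105
```

Call:
{"fn": "apply_moves", "kwargs": {
  "series": "0 0 0 0.0004 -0.001 0 0.1;0 0 0 0.0004 -0.001 0 0.1"
}}

```text
clock: 18.05
tcp_pos: [0.5705, 0.2369, 0.2979]
orientation: [2.221, -0.004, -2.221]
contact_force: [-2.8, -7.2, 7.8]
grip_width: 0.0103
```

```bash
python3 st.py
```

```text
[0.5705 0.2369 0.2979] 0.0103 [-2.81 -7.22  7.76] [-1.74  0.5   0.02]
bar [0.5705 0.237  0.3144] theta 1.883 rad 0.2317 Ftan -9.25 Frad 5.17 18.05
```

Call:
{"fn": "apply_moves", "kwargs": {
  "series": "0 0 0 0 -0.0005 0 0.1;0 0 0 0 -0.0008 0 0.1;0 0 0 0 -0.0008 0 0.1"
}}

```text
clock: 18.42
tcp_pos: [0.5705, 0.2369, 0.2978]
orientation: [2.22, -0.006, -2.221]
contact_force: [-3.0, -8.4, 7.9]
grip_width: 0.0105
```

```bash
python3 st.py; python3 -c "
from h import *
for i in range(3): grab_frame('side'); print(get_obs()['contact_force'].round(1))"; python3 st.py
```

```text
[0.5705 0.2369 0.2978] 0.0105 [-2.96 -8.43  7.91] [-2.13  0.51  0.07]
bar [0.5705 0.237  0.3143] theta 1.883 rad 0.2317 Ftan -10.45 Frad 4.94 18.425
[-2.  -9.   8.7]
[-1.5 -8.8  8.4]
[-2.5 -8.9  8.1]
[0.5705 0.2369 0.2978] 0.0103 [-2.47 -8.91  8.07] [-2.02  0.59  0.02]
bar [0.5705 0.237  0.3143] theta 1.883 rad 0.2316 Ftan -10.96 Frad 4.94 18.575
```

Call:
{"fn": "apply_moves", "kwargs": {
  "series": "0 0 0 0 -0.0005 0 0.1;0 0 0 0 -0.0005 0 0.1;0 0 0 0 -0.0005 0 0.1;0 0 0 0 -0.0005 0 0.1"
}}

```text
clock: 19.08
tcp_pos: [0.5705, 0.237, 0.2978]
orientation: [2.22, -0.007, -2.221]
contact_force: [-3.5, -9.8, 8.3]
grip_width: 0.0105
```

```bash
python3 st.py
```

```text
[0.5705 0.237  0.2978] 0.0105 [-3.52 -9.76  8.31] [-2.26  0.64  0.03]
bar [0.5705 0.2371 0.3143] theta 1.883 rad 0.2317 Ftan -11.84 Frad 4.9 19.075
```

Call:
{"fn": "apply_moves", "kwargs": {
  "series": "0 0 0 0 0 0 0.1;0 0 0 0 0 0 0.1;0 0 0 0 0 0 0.1;0 0 0 0 0 0 0.1;0 0 0 0 0 0 0.1"
}}

```text
clock: 19.7
tcp_pos: [0.5705, 0.237, 0.2978]
orientation: [2.22, -0.007, -2.221]
contact_force: [-2.9, -9.5, 8.9]
grip_width: 0.0105
```

```bash
python3 st.py
```

```text
[0.5705 0.237  0.2978] 0.0105 [-2.85 -9.52  8.95] [-2.36  0.57  0.08]
bar [0.5705 0.2371 0.3143] theta 1.883 rad 0.2317 Ftan -11.81 Frad 5.58 19.7
```

Call:
{"fn": "apply_moves", "kwargs": {
  "series": "0 0 0 0 0 0 0.1;0 0 0 0 0 0 0.1;0 0 0 0 0.001 0 0.1;0 0 0 -0.0005 0.002 0 0.1;0 0 0 -0.0007 0.0023 0 0.1;0 0 0 -0.0007 0.0023 0 0.1"
}}

```text
clock: 20.45
tcp_pos: [0.5705, 0.2368, 0.2979]
orientation: [2.221, -0.002, -2.222]
contact_force: [-0.5, -6.3, 4.4]
grip_width: 0.0105
```

```bash
python3 st.py
```

```text
[0.5705 0.2368 0.2979] 0.0105 [-0.48 -6.33  4.39] [-1.47  0.21  0.03]
bar [0.5705 0.2368 0.3144] theta 1.882 rad 0.2317 Ftan -7.37 Frad 2.24 20.45
```

Call:
{"fn": "apply_moves", "kwargs": {
  "series": "0 0 0 -0.0003 0.0008 0 0.1;0 0 0 -0.0005 0.0014 0 0.1;0 0 0 -0.0005 0.0014 0 0.1"
}}

```text
clock: 20.82
tcp_pos: [0.5704, 0.2365, 0.2981]
orientation: [-2.221, -0.001, 2.222]
contact_force: [1.0, -1.6, -0.2]
grip_width: 0.0106
```

```bash
python3 st.py
```

```text
[0.5704 0.2365 0.2981] 0.0106 [ 1.03 -1.57 -0.23] [-0.58 -0.24 -0.08]
bar [0.5705 0.2365 0.3146] theta 1.88 rad 0.2317 Ftan -1.42 Frad -0.7 20.825
```

Call:
{"fn": "apply_moves", "kwargs": {
  "series": "0 0 0 0 0 0 0.2;0 0 0 0 0 0 0.3;0 0 0 0 0 0 0.4;0 0 0 0 0 0 0.45;0 0 0 0 0 0 0.45"
}}

```text
clock: 21.45
tcp_pos: [0.5706, 0.236, 0.2985]
orientation: [-2.221, 0.0, 2.221]
contact_force: [-0.2, 0.4, -0.0]
grip_width: 0.0383
```

```bash
python3 st.py;  python3 - <<'E'
from h import *
cv2.imwrite('pics/w12.png',grab_frame('wrist'))
E
```

```text
[0.5706 0.236  0.2985] 0.0383 [-0.22  0.38 -0.01] [ 0.02 -0.04  0.03]
bar [0.5706 0.236  0.315 ] theta 1.878 rad 0.232 Ftan 0.36 Frad 0.11 21.45
```

View pics/w12.png

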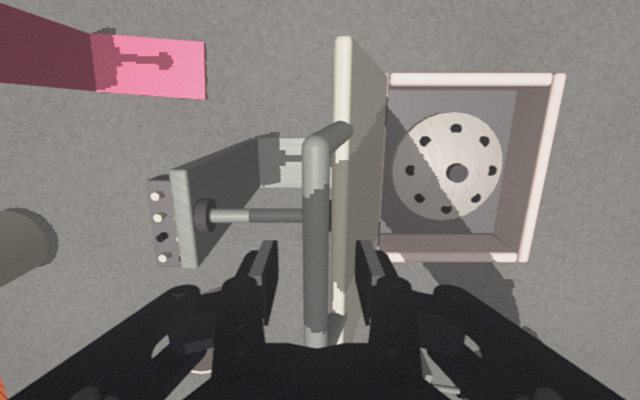

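Call:
{"fn": "apply_moves", "kwargs": {
  "series": "0 0 0 0 -0.006 0 0.45;0 0 0 0 -0.01 0 0.45;0 0 0 0 -0.011 0 0.45;0 0 0 0 -0.011 0 0.45"
}}

```text
clock: 22.0
tcp_pos: [0.5705, 0.2471, 0.2984]
orientation: [2.221, 0.0, -2.221]
contact_force: [-0.0, -0.6, -0.8]
grip_width: 0.0382
```

Call:
{"fn": "apply_moves", "kwargs": {
  "series": "0 0 0 0 -0.001 0 0.45;0 0 0 0 -0.001 0 0.45"
}}

```text
clock: 22.25
tcp_pos: [0.5706, 0.248, 0.2985]
orientation: [-2.221, 0.0, 2.221]
contact_force: [-0.6, -0.4, -0.2]
grip_width: 0.0386
```

Call:
{"fn": "apply_moves", "kwargs": {
  "series": "0 0 0 0 -0.001 0 0.45;0 0 0 0 -0.001 0 0.45"
}}

```text
clock: 22.5
tcp_pos: [0.5705, 0.2491, 0.2984]
orientation: [-2.221, 0.0, 2.221]
contact_force: [0.0, 1.0, 0.0]
grip_width: 0.038
```

```bash
python3 st.py
```

```text
[0.5705 0.2491 0.2984] 0.038 [0.   1.03 0.03] [-0.03  0.03  0.05]
bar [0.5705 0.2491 0.3149] theta 1.93 rad 0.2365 Ftan 0.95 Frad 0.39 22.5
```

Call:
{"fn": "apply_moves", "kwargs": {
  "series": "0 0 0 0 -0.001 0 0.45;0 0 0 0 -0.001 0 0.45"
}}

```text
clock: 22.75
tcp_pos: [0.5706, 0.2498, 0.2984]
orientation: [2.221, -0.001, -2.221]
contact_force: [-0.5, -0.6, 0.4]
grip_width: 0.0385
```

Call:
{"fn": "apply_moves", "kwargs": {
  "series": "0 0 0 0 -0.001 0 0.45;0 0 0 0 -0.001 0 0.45"
}}

```text
clock: 23.0
tcp_pos: [0.5706, 0.25, 0.2984]
orientation: [2.221, -0.003, -2.222]
contact_force: [-1.3, -5.1, 1.9]
grip_width: 0.0384
```

Call:
{"fn": "apply_moves", "kwargs": {
  "series": "0 0 0 0 -0.001 0 0.45;0 0 0 0 -0.001 0 0.45"
}}

```text
clock: 23.25
tcp_pos: [0.5707, 0.2502, 0.2982]
orientation: [2.22, -0.005, -2.222]
contact_force: [-1.6, -6.8, 1.0]
grip_width: 0.0388
```

Call:
{"fn": "apply_moves", "kwargs": {
  "series": "0 0 0 0 0.003 0 0.45;0 0 0 0 0.008 0 0.45;0 0 0 0 0.0145 0 0.45;0 0 0 0 0.0155 0 0.45;0 0 0 0 0.0155 0 0.45"
}}

```text
clock: 23.88
tcp_pos: [0.5706, 0.2365, 0.2985]
orientation: [-2.221, 0.0, 2.221]
contact_force: [-0.5, -0.3, -1.7]
grip_width: 0.0385
```

Call:
{"fn": "apply_moves", "kwargs": {
  "series": "0 0 0 -0.02 0 0 0.45;0 0 0 -0.05 0 0 0.45;0 0 0 -0.08 0.01 0 0.45;0 0 0 -0.1 0.04 0 0.45;0 0 0 -0.1 0.09 0 0.45;0 0 0 -0.1 0.15 0 0.45;0 0 0 -0.1 0.2 0 0.45;0 0 0 -0.1 0.2 0 0.45"
}}

```text
clock: 24.88
tcp_pos: [0.5708, 0.0311, 0.3984]
orientation: [-2.218, 0.012, 2.218]
contact_force: [-0.1, 0.1, -0.3]
grip_width: 0.0379
```

```bash
python3 st.py;  python3 - <<'E'
from h import *
cv2.imwrite('pics/w13.png',grab_frame('wrist')); im=grab_frame('side'); cv2.imwrite('pics/s13.png',cv2.resize(im[80:350,180:440],None,fx=2.9,fy=2.2))
cv2.imwrite('pics/t13.png',grab_frame('top'))
E
```

```text
[0.5708 0.0311 0.3984] 0.0379 [-0.11  0.09 -0.28] [ 0.02 -0.02 -0.  ]
bar [0.5708 0.0312 0.4149] theta 1.163 rad 0.3448 Ftan -0.03 Frad -0.29 24.875
```

View pics/w13.png

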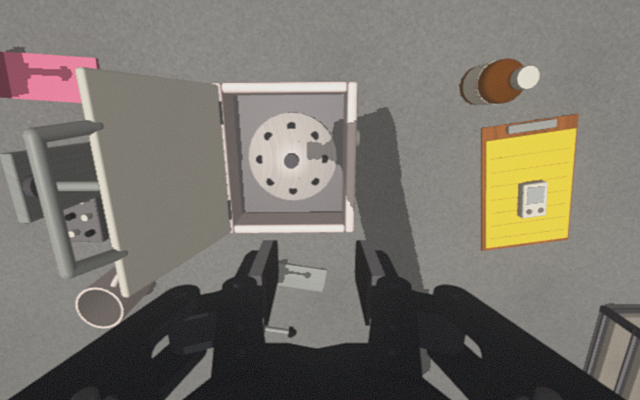

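View pics/s13.png

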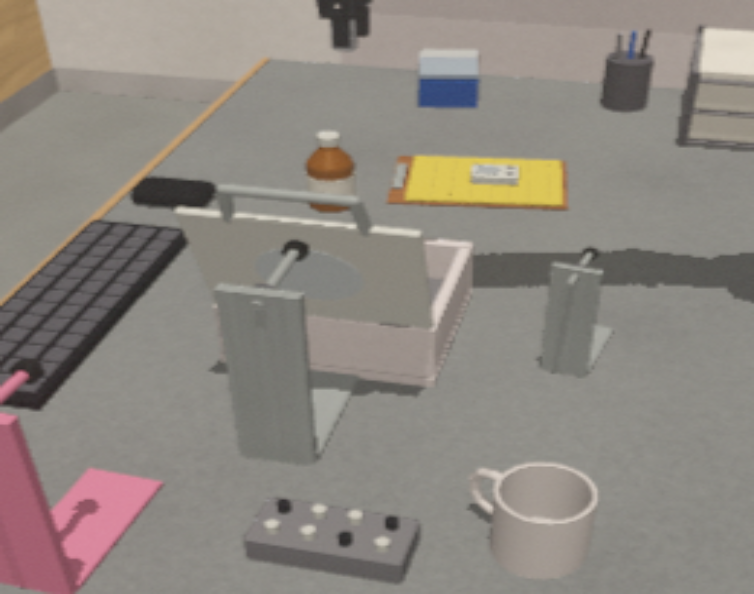

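View pics/t13.png

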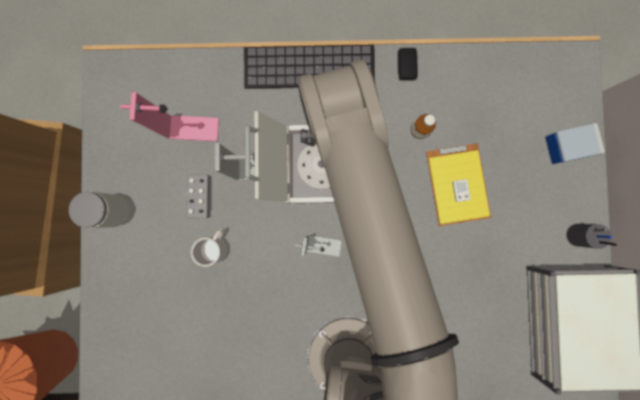

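```bash
python3 -c "
from bench import *
print(abs(get_obs()['qvel']).max()); print(hand_in())"
```

```text
0.016923062956411914
the job is handed in; nothing more can be done
None
```

The job was handed in at about 25 s. The timer is on the notepad and the lid is open, resting against its rear stop. No verdict was reported.

- **Timer:** I lifted it off the lid, and it stayed held all the way. It was set down at a contact force of about 3 N and now lies flat and face up near the middle of the paper. Both the wrist and top pictures show this.
- **Lid:** I raised it by the bar handle and met the foot of the large grey stop at about 1.88 rad. The pink and the smaller grey stops were left alone.
- **Push:** I held about 11.8 N at the handle, which I work out as about 16 N on the foot. It stayed near that for about 1.2 s, and above 12 N for nearly 2 s including the build-up. The foot force is calculated from the wrist reading, which has about 1 N of noise, and was not measured directly.
- **Letting go:** I eased the push off to about 1.4 N at the handle before opening the gripper. Afterwards I pushed the handle lightly with one open finger, up to about 7 N. The force rose at once, so the lid is on its foot and has not backed off. Then I drew the arm clear.

**Mismatches:**
- The side camera disagreed with the top camera by about 5–11 mm on the lid, handle and timer. I used the top and wrist views, which agreed to about 3 mm.
- The lid's arc pressed inward on the tool with up to about 25 N partway up. I corrected the path there.

The last pictures show the rotor exposed, the lid leaning on the stop, and the bottle, rack and mug undisturbed. The gripper is touching nothing.

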